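# Switch on the dust extraction at the guarded bench switch

## Task

Switch on the dust extraction at the joiner's bench: push up the yellow guard of its switch by the tab, keep it up while you push the steel toggle beneath it over to on (from leaning towards the guard's tab to leaning towards its hinge), then let the guard drop shut again and move away. Work gently with the fingers and grip nothing; leave the red-guarded saw switch and the tools and wood on the bench alone.

Things in the scene. Friction and masses are not known exactly. Their poses are not given: they have to be found in the camera images.
- yellow_switch: The dust-extraction switch, a grey box fixed to the bench. Origin on the bench below the toggle's pivot; x points from the guard's tab end (towards the robot) to its hinge end, z up. Box: x -34 to 91, y +-40 (low screw lugs to +-58), top at z 55 mm. A pilot lamp 12 mm high stands on it at x 72; a conduit leaves the rear, to x 135, below z 40 mm.
- yellow_guard (a joint): Angle (rad) of the yellow guard, a hood over the toggle: 0 shut, 1.2 fully up. Hinged across y at x 30, z 63 mm of yellow_switch; the tab end swings up and back. About 45 g, weak closing spring: 0.5 N at the tab lifts it; let go, it always falls shut. Shut it spans x -30 to 37, y +-30.5 (56 mm clear inside), z 57 to 107 mm; its front is open below z 75.
- yellow_tab (a point): Middle of the free edge, underside, of the yellow guard's tab: a level tongue 38 mm wide, 3 mm thick (beaded edge), 14 mm out from the hood's front. Shut it lies at x -44, z 75 mm of yellow_switch, 10 mm beyond the box's front face: a fingertip tilted towards the hinge fits under it from in front. It swings up; pushed level towards the hinge it jams. Axes turn with the guard, z up when shut.
- yellow_hinge (a point): Middle of the yellow guard's hinge pin (x 30, y 0, z 63 mm of the switch); 75 mm from the tab point.
- yellow_toggle (a joint): Angle (rad) of the steel toggle under the yellow guard: 0 off, leaning 0.4 rad towards the tab; 0.8 on, leaning 0.4 rad towards the hinge. Pivot across y at x 0, z 57 mm of yellow_switch. Snap action: it springs to the nearer end, so pushing it past 0.4 is enough; that takes about 3 N near its tip.
- yellow_toggle_tip (a point): Centre of the round tip of the yellow-guarded toggle, a steel bat 11 mm thick whose tip centre is 40 mm from its pivot; off, it is at x -16, z 94 mm of the switch, inside the shut guard.
- red_switch: The saw's switch, of the same make and size with a red guard; same frame as yellow_switch. To be left alone.
- red_guard (a joint): Angle of the red guard (rad), as for the yellow one; it stays shut at 0.
- red_toggle (a joint): Angle of the toggle under the red guard (rad), as for the yellow one; it stays off at 0.
- plane: Loose wooden smoothing plane, 235 x 62 mm and up to 130 mm high at its slanting iron, 0.75 kg; origin at the centre of its sole, x along its length. Bystander.
- gauge: Loose wooden marking gauge: beam 200 x 18 mm carried in a block 24 x 62 x 50 mm, 60 mm high with its brass screw; origin under the middle of the beam, at bench height, x along the beam. Bystander.
- offcut: Loose planed wood offcut 150 x 70 x 27 mm; origin at the centre of its underside, x along its length. Bystander.
Mind the look-alikes: they are no part of the job. Leave any orange or purple look-alike of the yellow_switch alone.

How it is judged:
By the outcome, as a careful person would: the job done as asked, in the order asked, and still so for the second after the job is handed in, with the robot touching nothing.
It also fails if it takes over 35 s, if anything falls off the work surface, if the arm or the gripper's body presses on something with over 40 N, if the wrist force passes 120 N, or if a joint passes its speed limit or range.

## Robot

A 6-joint arm with a two-finger parallel gripper is mounted at the origin on the work surface. World frame = base frame: x ahead of the robot, y to its left, z up, the work surface at z = 0. Lengths are in m, angles in rad, forces in N, time in s.
With the tool pointing down it reaches from about 0.35 to 0.975 m from the base axis. Payload 4.9 kg.
Tool frame: the origin (TCP) lies midway between the tips of the shut fingers; the grasp point (between the pads) lies ctrl.tcp_to_grasp behind it (ctrl.tcp_to_grasp is the distance from the TCP to the grasp point, in m); z points along the fingers, y is the direction in which the jaws open and shut (so a half turn about z gives the same grasp; the last joint's range is limited). The gripper opens to 85 mm and grips with 20 to 120 N. Pads are 22 mm wide; open, the fingers measure 114 mm over their backs; the gripper's body (76 mm by 85 mm) begins 54 mm behind the grasp point. The pads swing forward as they close: fully open they stand 13 mm farther back than shut.
Start: joints at [-1.41, 0.053, 1.613, -0, 1.476, -0.119], TCP at [0.173, -0.601, 0.231] pointing down, gripper open.
Joint ranges: [-3.01, 3.01], [-1.01, 2.22], [0.06, 2.58], [-1.02, 4.17], [0.09, 2.62], [-3.14, 3.14]. Speed limits (rad/s): [2.57, 2.57, 3.14, 3.14, 3.14, 3.14].

## Interface

Orientations are given as a rotation vector (axis times angle).
In Python, from station import ctrl, get_image, calibration, finish_job, models gives the robot as it stands.
- The arm moves only by the shell command python3 -m creep 'ROWS' [FORCE]. ROWS is JSON, a list of rows, each a list of 7 numbers: the opening, from 0 (shut) to 1 (fully open), then the shift along the tool's x, y, z in m, then the turn, a rotation vector about the tool's x, y, z in degrees. A call has 1 to 20 rows; each row shifts and turns the commanded pose from where the row before left it, along the tool's axes as they then stand; what a row does not reach is not made up. A row lasts 1/10 s, in which the tool goes at most 50 mm and 8.59 degrees, less where a joint would pass 70% of its speed; a pose out of reach is approached as far as the arm can. A call with a gripper value outside its range is refused whole. The fingers move at their own pace and stop on an object; FORCE is the grip in N (left out, the last holds). Time passes only in rows, so rows that do not move let the fingers close. It gives the time, the measured TCP pose, the force and the opening at its end, in the units of the state.
- ctrl.get_obs(): the state, without advancing time (a new reading comes with each control period).
- get_image(name): name is "side" or "top" or "wrist"; returns the picture (400x640x3 uint8, red, green, blue); there is no depth.
- calibration(name): a dict with "mtx" (3x3 intrinsics, pixels), "k1" (the pictures are not rectified: a ray, as slopes to the right and down, at radius r is drawn at 1 + k1 r^2 times it, then the intrinsics apply), "R" (3x3) and "t" (3): a world point X has camera coordinates R X + t. Camera axes: x right, y down, z forward; pixel columns grow to the right and rows downward; lengths in m; the calibration is good to about 2 mm. A picture is of the moment at which its call begins: read the wrist's pose just before it. calibration takes no time and is no camera call; for the wrist camera it gives the pose at the moment of the call.
- finish_job(): hands the job in, once; it reports no verdict.
Trained networks look in the newest picture that a camera, given by its name, has taken for a name from the list of things; names that differ only in an ending like _2 or _b are one class to them, and where a whole thing is asked for, a point or a joint stands for the part that bears it (a point fixed in the world has none). Each returns a list of dicts, best first, with "conf" (0 to 1); they miss things now and then, are a little off and sometimes report something else, mostly with a low value. They report only what shows in the picture. A call takes as long as a camera call. They do not tell look-alikes from the thing itself.
- models.search_frame(camera, name): "extent" ([left, top, right, bottom] in pixels, round what is visible of it).
The state is a dict: "t": time; "q": joint angles; "dq": joint speeds; "effort": joint torques, N m; "tool_pos": TCP position; "tool_rot": TCP orientation; "contact_force": force on the tool from outside, world axes, zero at the start; "wrist_torque": the same for the moment, N m; "opening": finger opening in m.
Only numpy, scipy, OpenCV 4.12 (cv2) and the standard library are available. Lean on these libraries where they do the work, as an engineer would, in place of code of your own. Each camera call takes 0.05 s, during which the arm holds its last target. There are 200 camera calls.

## Working session

There is one attempt and no reset: what is moved stays moved. The work goes in short steps, Python scripts to look and compute and a shell command to move; the robot and the scene stay as the last step left them, time stands still between calls to the robot, and variables do not carry over. Pictures are saved under pics/ and viewed, about 8 in all and at most 12, crops included, and the job is handed in when it is done.

```bash
mkdir -p pics; ls
cat > h.py <<'E'
import numpy as np, cv2
from station import ctrl, get_image, calibration, finish_job, models
from scipy.spatial.transform import Rotation as R
def proj(c,X):
    X=np.atleast_2d(X)@np.array(c["R"]).T+np.array(c["t"]); s=X[:,:2]/X[:,2:]
    s=s*(1+c["k1"]*(s**2).sum(1,keepdims=True)); m=np.array(c["mtx"]); return s@m[:2,:2].T+m[:2,2]
def ray(c,uv):
    m=np.array(c["mtx"]); d=(np.array(uv,float)-m[:2,2])/[m[0,0],m[1,1]]; s=d.copy()
    for _ in range(20): s=d/(1+c["k1"]*(s@s))
    Rm=np.array(c["R"]); return -Rm.T@np.array(c["t"]), Rm.T@np.append(s,1)
def atz(c,uv,z):
    o,d=ray(c,uv); return o+d*(z-o[2])/d[2]
def tri(cs,uvs):
    A=0;b=0
    for c,u in zip(cs,uvs):
        o,d=ray(c,u); d=d/np.linalg.norm(d); P=np.eye(3)-np.outer(d,d); A=A+P; b=b+P@o
    return np.linalg.solve(A,b)
def save(n,im): cv2.imwrite("pics/"+n,cv2.cvtColor(im,cv2.COLOR_RGB2BGR))
E
python3 - <<'E'
from h import *
for n in("top","side"):
    im=get_image(n); save(n+"0.png",im)
    for k in("yellow_switch","yellow_guard","yellow_tab","yellow_hinge"):
        print(n,k,[(round(d["conf"],2),np.round(d["extent"])) for d in models.search_frame(n,k)[:5]])
    c=calibration(n); print(-np.array(c["R"]).T@c["t"], np.array(c["mtx"])[0,0])
print(ctrl.get_obs())
E
```

```text
pics
top yellow_switch [(0.95, array([243., 240., 282., 305.])), (0.94, array([264., 140., 296., 189.])), (0.77, array([158., 116., 204., 168.])), (0.59, array([294.,  79., 330., 131.])), (0.43, array([321., 191., 337., 256.]))]
top yellow_guard [(0.93, array([300.,  99., 324., 124.])), (0.93, array([241., 268., 269., 300.])), (0.81, array([164., 136., 193., 164.])), (0.59, array([262., 166., 283., 194.]))]
top yellow_tab [(0.95, array([241., 269., 270., 302.])), (0.7, array([264., 163., 286., 193.])), (0.67, array([164., 135., 193., 164.])), (0.6, array([298., 100., 324., 126.]))]
top yellow_hinge [(0.84, array([242., 272., 269., 303.])), (0.75, array([261., 163., 286., 195.])), (0.67, array([162., 134., 191., 164.])), (0.58, array([298., 103., 326., 126.])), (0.56, array([377., 173., 398., 202.]))]
[0.36462334 0.00589408 1.20470295] 385.6933076775914
side yellow_switch [(0.97, array([152., 264., 208., 305.])), (0.89, array([317., 275., 371., 327.])), (0.76, array([246., 213., 295., 252.])), (0.69, array([229., 163., 274., 204.]))]
side yellow_guard [(0.97, array([244., 158., 269., 
[... 499 characters left out ...]
0335752 0.67732867 1.11992561] 428.0716787166675
{'t': 0.5, 'q': array([-1.41001653e+00,  5.27241287e-02,  1.61292679e+00,  3.09518916e-05,
        1.47597328e+00, -1.18982354e-01]), 'dq': array([-0.00049235,  0.00090802,  0.00023145,  0.00070083,  0.00056535,
        0.00166644]), 'effort': array([-9.18513178e-04, -3.93216848e+01, -3.70029473e+01, -1.71002639e-04,
        1.35846476e-03,  9.44647347e-07]), 'tool_pos': array([ 0.17259519, -0.60067328,  0.23127258]), 'tool_rot': array([-3.11087619e+00, -4.38008612e-01, -4.73542198e-05]), 'contact_force': array([-0.32612393,  0.48694182,  1.2930761 ]), 'wrist_torque': array([0.01498295, 0.0366649 , 0.00652812]), 'opening': 0.08547194917828375}
```

Run:
```python
import cv2
a=cv2.imread("pics/top0.png");b=cv2.imread("pics/side0.png")
a=cv2.resize(a[40:340,130:430],None,fx=1.9,fy=1.9,interpolation=3)
cv2.imwrite("pics/top0c.png",a)
b=cv2.resize(b[140:350,120:420],None,fx=2.6,fy=2.6,interpolation=3);cv2.imwrite("pics/side0c.png",b)
```

```text
(no output)
```

View pics/top0c.png

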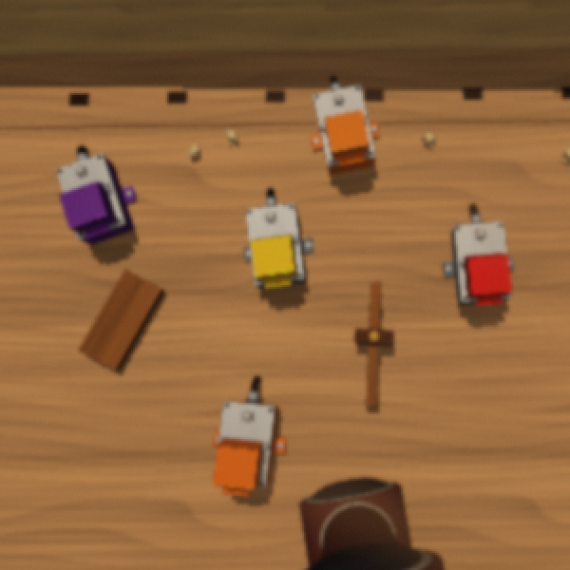

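View pics/side0c.png

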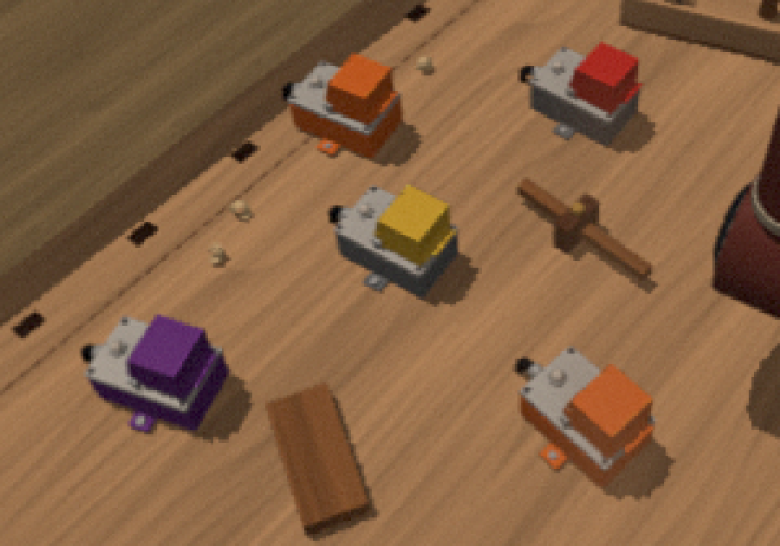

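The top view shows the yellow-guarded switch at about pixel (275,175), hinge end away from the robot. An orange one stands nearer at (255,285), purple to the left, the gauge to the right. The side view puts the yellow guard at about (279,226). Next I fit the switch's pose to the yellow masks.

```bash
cat >> h.py <<'E'
from scipy.optimize import minimize
def hood(p):
    # p=x,y,yaw of switch -> guard pts (shut) hood and tab
    H=np.array([[x,y,z] for x in(-.030,.037) for y in(-.0305,.0305) for z in(.060,.107)])
    T=np.array([[x,y,z] for x in(-.044,-.030) for y in(-.019,.019) for z in(.075,.078)])
    return [w(p,H),w(p,T)]
def w(p,X): return np.atleast_2d(X)@R.from_euler('z',p[2]).as_matrix().T+[p[0],p[1],0]
def ymask(im,ext):
    h=cv2.cvtColor(im,cv2.COLOR_RGB2HSV); m=((h[...,0]>21)&(h[...,0]<34)&(h[...,1]>150)&(h[...,2]>60)).astype(np.uint8)
    k=np.zeros_like(m); l,t,r,b=ext; k[t:b,l:r]=m[t:b,l:r]; return k
def cost(p,cs,ms,S=6):
    e=0
    for c,m in zip(cs,ms):
        ys,xs=np.nonzero(m); x0,y0=xs.min()-12,ys.min()-12; sub=cv2.resize(m[y0:ys.max()+12,x0:xs.max()+12],None,fx=S,fy=S,interpolation=0)
        q=np.zeros_like(sub)
        for P in hood(p):
            u=((proj(c,P)-[x0,y0]+.5)*S).astype(np.float32); cv2.fillConvexPoly(q,cv2.convexHull(u).astype(np.int32),1)
        e+=1-(q&sub).sum()/max(1,(q|sub).sum())
    return e
def fit(p0,cs,ms):
    best=None
    for dy in(-.25,0,.25):
        r=minimize(cost,np.array(p0)+[0,0,dy],args=(cs,ms),method="Nelder-Mead",options=dict(initial_simplex=np.array(p0)+[0,0,dy]+np.array([[0,0,0],[.015,0,0],[0,.015,0],[0,0,.2]])))
        if best is None or r.fun<best.fun: best=r
    return best.x,best.fun
E
python3 - <<'E'
from h import *
cs=[calibration("top"),calibration("side")]
ims=[cv2.cvtColor(cv2.imread(f"pics/{n}0.png"),cv2.COLOR_BGR2RGB) for n in("top","side")]
ms=[ymask(ims[0],(255,155,300,200)),ymask(ims[1],(255,200,305,250))]
for m in ms: ys,xs=np.nonzero(m); print(m.sum(),xs.min(),xs.max(),ys.min(),ys.max())
g=atz(cs[0],(274,176),.1);print(g)
print(fit([g[0],g[1],0.],cs,ms))
print([fit([g[0],g[1],0.],cs[i:i+1],ms[i:i+1]) for i in(0,1)])
for n,uv,z in(("orange near",(255,283),.1),("orange far",(312,110),.1),("purple",(175,147),.1),("red",(387,185),.1),("gauge",(327,217),.04),("offcut",(194,209),.027)): print(n,atz(cs[0],uv,z).round(3))
for n in("top","side"):print([(round(d["conf"],2),np.round(d["extent"])) for d in models.search_frame(n,"plane")[:5]])
E
```

```text
470 262 285 164 190
83 266 292 211 239
[0.5652948  0.15467761 0.1       ]
(array([0.56541177, 0.15657557, 0.16545458]), np.float64(1.1190155147545595))
[(array([0.56487047, 0.15695619, 0.15021361]), np.float64(0.24100332047025042)), (array([0.57184785, 0.15797612, 0.04441621]), np.float64(0.8769914783253057))]
orange near [0.261 0.206 0.1  ]
orange far [0.764 0.043 0.1  ]
purple [0.655 0.448 0.1  ]
red [ 0.535 -0.173  0.1  ]
gauge [0.449 0.002 0.04 ]
offcut [0.478 0.41  0.027]
[(0.63, array([435., 151., 488., 232.])), (0.38, array([262., 139., 297., 190.]))]
[(0.74, array([358., 120., 426., 163.]))]
```

View pics/top0.png

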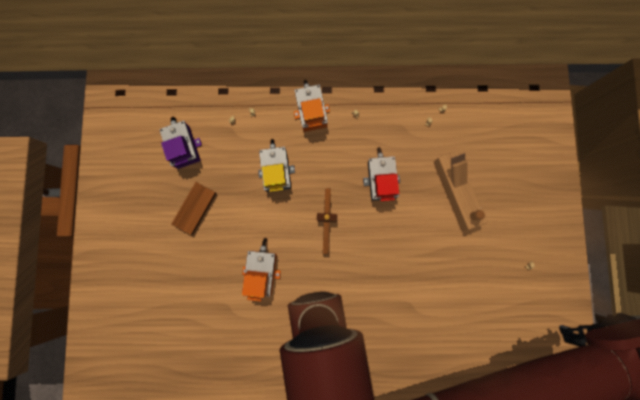

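The full top view shows the plane at (460,195), right of the red switch. The route to the yellow switch at (275,175) is clear above the near orange one at (258,275). I'll redo the fit with a looser mask and plan a standoff pose.

```bash
cat >> h.py <<'E'
def pose(): o=ctrl.get_obs(); return np.array(o["tool_pos"]),R.from_rotvec(o["tool_rot"]),o
def target(p,x,z,tilt,y=0,sgn=1):
    # TCP at switch coords x,y,z; tool z tilted 'tilt' deg towards hinge; tool y = sgn*switch y
    t=np.radians(tilt); ez=np.array([np.sin(t),0,-np.cos(t)]); ey=np.array([0,sgn,0.]); ex=np.cross(ey,ez)
    return w(p,[x,y,z])[0], R.from_euler('z',p[2])*R.from_matrix(np.c_[ex,ey,ez])
def delta(a,b):
    return np.r_[a[1].inv().apply(b[0]-a[0])*1000, np.degrees((a[1].inv()*b[1]).as_rotvec())].round(2)
E
sed -i 's/h\[...,0\]>21/h[...,0]>17/; s/>150)/>110)/; s/>60))/>40))/' h.py
python3 - <<'E'
from h import *
cs=[calibration("top"),calibration("side")]
ims=[cv2.cvtColor(cv2.imread(f"pics/{n}0.png"),cv2.COLOR_BGR2RGB) for n in("top","side")]
ms=[ymask(ims[0],(255,155,300,200)),ymask(ims[1],(255,200,305,250))]
h=cv2.cvtColor(ims[1],cv2.COLOR_RGB2HSV); print(h[225,272:290:4],h[235,265:290:4])
for m in ms: print(m.sum())
print(fit([.565,.156,0.1],cs,ms),[fit([.565,.156,0.1],cs[i:i+1],ms[i:i+1]) for i in(0,1)])
a=pose(); print(ctrl.tcp_to_grasp,a[1].as_matrix().round(2),a[2]["t"])
c=calibration("wrist"); Rm=np.array(c["R"]); print("cam in tool",a[1].inv().apply(-Rm.T@c["t"]-a[0]),a[1].inv().as_matrix()@Rm.T[:,2],np.array(c["mtx"])[0,0])
for sgn in(1,-1): print(delta(a[:2],target([.565,.156,.13],-.16,.20,40,0,sgn)))
E
```

```text
[[ 21 191 186]
 [ 21 193 186]
 [ 21 194 185]
 [ 21 198 187]
 [ 20 201  90]] [[ 16  30  92]
 [ 20 152  94]
 [ 22 199  95]
 [ 21 208  92]
 [ 22 184  94]
 [ 20 196 100]
 [ 22 190 146]]
580
621
(array([0.56560724, 0.15815207, 0.11523664]), np.float64(0.2321763458445668)) [(array([0.56260811, 0.15773218, 0.11592951]), np.float64(0.10853322847031066)), (array([0.56952109, 0.15828205, 0.11854772]), np.float64(0.11512932941791709))]
0.0187 [[ 0.96  0.28  0.  ]
 [ 0.28 -0.96 -0.  ]
 [ 0.    0.   -1.  ]] 0.6
cam in tool [ 0.06674279  0.00071284 -0.14327325] [-2.58729456e-01  3.42604444e-04  9.65949766e-01] 294.13573054436586
[ 427.9  -642.77   31.31  -58.79   -4.41 -161.51]
[ 427.9  -642.77   31.31   -2.99   39.92    8.23]
```

Fit: switch at about (0.5655, 0.158), yaw 0.115 rad; the two views agree to about 7 mm. I'll set out now with the fingers shutting, using a waypoint well clear of everything.

```bash
python3 -m creep '[[0,0.0325,-0.024,-0.004,0,0,0],[0,0.0325,-0.024,-0.004,0,0,0],[0,0.0325,-0.024,-0.004,0,0,0],[0,0.0325,-0.024,-0.004,0,0,0],[0,0.0325,-0.024,-0.004,0,0,0],[0,0.0325,-0.024,-0.004,0,0,0],[0,0.0325,-0.024,-0.004,0,0,0],[0,0.0325,-0.024,-0.004,0,0,0],[0,0.0325,-0.024,-0.004,0,0,0],[0,0.0325,-0.024,-0.004,0,0,0],[0,0.0325,-0.024,-0.004,0,0,0]]' 20
python3 -c "
from h import *
P=[.5655,.158,.115];a=pose()[:2];b=target(P,-.16,.2,40,0,-1);print(a[0],delta(a,b)); c=target(P,-.16,.26,0,0,-1);print(delta(a,c),delta(c,b))"
```

```text
t: 1.7
tool_pos: [0.4441, -0.2468, 0.2758]
tool_rot: [3.11, 0.438, 0.001]
contact_force: [0.5, 0.1, -0.3]
opening: -0.0001
[ 0.44408649 -0.24677623  0.27579925] [  70.57 -381.81   75.56   -3.26   39.88    9.06]
[ 7.0600e+01 -3.8177e+02  1.5560e+01  4.0000e-02 -3.0000e-02  9.4400e+00] [ 0.  0. 60.  0. 40.  0.]
```

```bash
python3 -m creep '[[0,0.0078,-0.0424,0.0017,0,0,0],[0,0.0078,-0.0424,0.0017,0,0,0],[0,0.0078,-0.0424,0.0017,0,0,0],[0,0.0078,-0.0424,0.0017,0,0,0],[0,0.0078,-0.0424,0.0017,0,0,0],[0,0.0078,-0.0424,0.0017,0,0,0],[0,0.0078,-0.0424,0.0017,0,0,0],[0,0.0078,-0.0424,0.0017,0,0,0],[0,0.0078,-0.0424,0.0017,0,0,0],[0,0,0,0.03,0,0,4.7],[0,0,0,0.03,0,0,4.7],[0,0,0,0,0,8,0],[0,0,0,0,0,8,0],[0,0,0,0,0,8,0],[0,0,0,0,0,8,0],[0,0,0,0,0,8,0],[0,0,0,0,0,0,0]]'
python3 - <<'E'
from h import *
P=[.5655,.158,.115];a=pose();b=target(P,-.16,.2,40,0,-1);print(delta(a[:2],b))
im=get_image("wrist"); c=calibration("wrist"); im2=im.copy()
g=ymask(im,(0,0,639,399)); print(g.sum(), models.search_frame("wrist","yellow_tab")[:3])
for h_ in hood(P):
    for u in proj(c,h_): cv2.circle(im2,tuple(np.int32(u.round())),2,(0,255,255),-1)
save("w1.png",im2); save("w1raw.png",im)
n,k=cv2.connectedComponents(g); 
big=1+np.argmax([(k==i).sum() for i in range(1,n)]); m=(k==big).astype(np.uint8)
print(fit(P,[c],[m]))
E
```

```text
t: 3.4
tool_pos: [0.4101, 0.1417, 0.1919]
tool_rot: [-2.921, -0.17, -1.039]
contact_force: [-0.9, 0.3, -0.7]
opening: -0.0003
[ 2.17  1.66 -8.68  0.1   0.86  0.11]
4359 [{'extent': [293.4, 95.2, 352.6, 168.7], 'conf': 0.92}, {'extent': [63.8, 21.9, 135.0, 90.8], 'conf': 0.6}, {'extent': [392.3, 0.3, 455.2, 50.3], 'conf': 0.56}]
(array([0.57640318, 0.15818249, 0.12516038]), np.float64(0.09581791243163484))
```

View pics/w1.png

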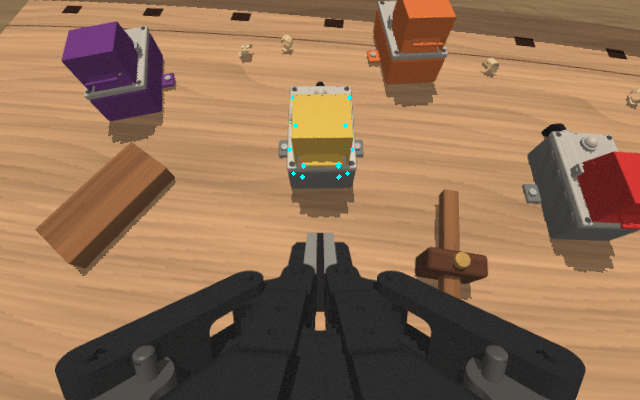

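The wrist view shows the yellow guard straight ahead: hood about (322,125), tab about (322,163). My overlay sits some pixels low. A zoom will settle the x offset.

Run:
```python
from h import *
im=cv2.imread("pics/w1raw.png"); c=calibration("wrist")
S=8; x0,y0,x1,y1=280,75,365,145+50
big=cv2.resize(im[y0:y1,x0:x1],None,fx=S,fy=S,interpolation=0)[:, :]
def draw(p,col):
    for P in hood(p):
        u=(proj(c,P)-[x0,y0]+.5)*S
        for i in range(8):
            for b in(1,2,4):
                if not i&b: cv2.line(big,tuple(np.int32(u[i])),tuple(np.int32(u[i|b])),col,1)
draw([.5764,.158,.125],(255,0,255)); draw([.5655,.158,.115],(0,255,0))
# box top/front edges for magenta fit
for p,col in(([.5764,.158,.125],(255,0,255)),([.5655,.158,.115],(0,255,0))):
    for A,B in(([-.034,-.04,.055],[-.034,.04,.055]),([-.034,-.04,0],[-.034,.04,0]),([-.034,-.04,.055],[.091,-.04,.055]),([.091,.04,.055],[.091,-.04,.055])):
        u=(proj(c,w(p,[A,B]))-[x0,y0]+.5)*S; cv2.line(big,tuple(np.int32(u[0])),tuple(np.int32(u[1])),col,2)
cv2.imwrite("pics/w1z.png",big[:,:] if big.shape[0]<=960 else big); print(big.shape)
cv2.imwrite("pics/w1z.png",cv2.resize(big,None,fx=.62,fy=.62,interpolation=cv2.INTER_AREA))
```

```text
(960, 680, 3)
```

View pics/w1z.png

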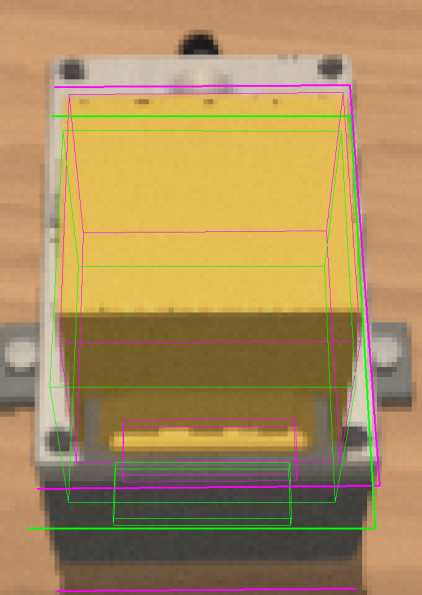

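The overlays don't match because the calibration was read after the picture while the arm was still settling. I'll retake with the arm at rest and read the calibration first.

Run:
```python
from h import *
c=calibration("wrist"); a=pose(); im=get_image("wrist"); c2=calibration("wrist"); print(np.abs(np.array(c["t"])-c2["t"]).max(), a[2]["dq"].round(3),a[2]["t"])
g=ymask(im,(0,0,639,399)); n,k=cv2.connectedComponents(g)
m=(k==1+np.argmax([(k==i).sum() for i in range(1,n)])).astype(np.uint8)
save("w2raw.png",im); print(delta(a[:2],target([.5655,.158,.115],-.16,.2,40,0,-1)))
for P in([.5655,.158,.115],): print(fit(P,[c],[m]))
S=5;x0,y0,x1,y1=275,75,375,195
big=cv2.resize(cv2.cvtColor(im,cv2.COLOR_RGB2BGR)[y0:y1,x0:x1],None,fx=S,fy=S,interpolation=0)
def seg(p,A,B,col):
    u=(proj(c,w(p,[A,B]))-[x0,y0]+.5)*S; cv2.line(big,tuple(np.int32(u[0])),tuple(np.int32(u[1])),col,1)
for p,col in(([.5655,.158,.115],(0,255,0)),([.5755,.158,.115],(255,0,255))):
    for A,B in(([-.034,-.04,.055],[-.034,.04,.055]),([-.034,-.04,0],[-.034,.04,0]),([-.034,-.04,.055],[.091,-.04,.055]),([.091,.04,.055],[.091,-.04,.055]),([-.044,-.019,.075],[-.044,.019,.075]),([-.030,-.0305,.107],[-.030,.0305,.107])): seg(p,A,B,col)
cv2.imwrite("pics/w2z.png",big)
```

```text
0.0015498496467564182 [-0.006 -0.011 -0.063  0.001 -0.01   0.002] 3.5
[-4.37  1.46 -4.42  0.09  0.31  0.05]
(array([0.57171787, 0.15782373, 0.12708778]), np.float64(0.11913558128328372))
```

View pics/w2z.png

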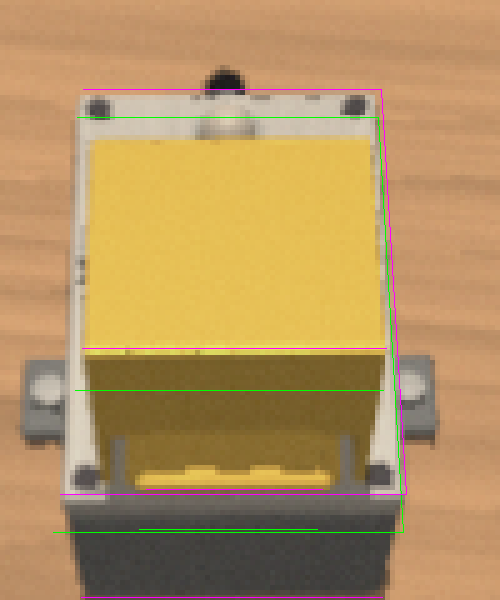

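With the arm nearly at rest, the box's rear edge (row 95), front edge (495) and hood edge (350) match x of about 0.573–0.575, with y and yaw good. I'll use P=(0.573, 0.158, 0.12) and go to a pre-insert pose in front of the tab.

```bash
python3 -c "
from h import *
P=[.573,.158,.12];a=pose()[:2];b=target(P,-.085,.0576,50,0,-1);print(a[0],delta(a,b));b2=target(P,-.085,.12,50,0,-1);print(delta(a,b2),delta(b2,b))"
```

```text
[0.41328292 0.14179644 0.20148717] [-34.27   2.39 158.85   0.29  10.13  -0.17]
[  5.73   2.49 110.96   0.29  10.13  -0.17] [-47.8    0.    40.11   0.     0.     0.  ]
```

```bash
python3 -m creep '[[0,-0.0043,0.0003,0.02,0,0,0],[0,-0.0043,0.0003,0.02,0,0,0],[0,-0.0043,0.0003,0.02,0,0,0],[0,-0.0043,0.0003,0.02,0,0,0],[0,-0.0043,0.0003,0.02,0,0,0],[0,-0.0043,0.0003,0.02,0,0,0],[0,-0.0043,0.0003,0.02,0,0,0],[0,-0.0043,0.0003,0.019,0,0,0],[0,0,0,0,0,5,0],[0,0,0,0,0,5,0],[0,0,0,0,0,0,0],[0,0,0,0,0,0,0],[0,0,0,0,0,0,0]]'
python3 - <<'E'
from h import *
P=[.573,.158,.12]
c=calibration("wrist"); a=pose(); im=get_image("wrist"); print(a[2]["dq"].round(3))
print(delta(a[:2],target(P,-.085,.0576,50,0,-1)), delta(a[:2],target(P,-.045,.0576,50,0,-1)))
g=ymask(im,(0,0,639,399)); n,k=cv2.connectedComponents(g)
m=(k==1+np.argmax([(k==i).sum() for i in range(1,n)])).astype(np.uint8)
print(fit(P,[c],[m]))
big=cv2.cvtColor(im,cv2.COLOR_RGB2BGR)
def seg(p,A,B,col):
    u=proj(c,w(p,[A,B])); cv2.line(big,tuple(np.int32(u[0].round())),tuple(np.int32(u[1].round())),col,1)
for p,col in((P,(0,255,0)),):
    for A,B in(([-.034,-.04,.055],[-.034,.04,.055]),([-.034,-.04,0],[-.034,.04,0]),([-.034,-.04,.055],[.091,-.04,.055]),([.091,.04,.055],[.091,-.04,.055]),([-.044,-.019,.075],[-.044,.019,.075]),([-.030,-.0305,.107],[-.030,.0305,.107])): seg(p,A,B,col)
t=a[0]; ax=a[1].as_matrix()
for s in(-1,1): 
    u=proj(c,t+ax[:,0]*.011*s); cv2.circle(big,tuple(np.int32(u[0])),3,(0,0,255),1)
cv2.imwrite("pics/w3.png",cv2.resize(big[20:320,140:500],None,fx=2,fy=2,interpolation=0))
E
```

```text
t: 4.85
tool_pos: [0.4901, 0.1479, 0.058]
tool_rot: [-2.802, -0.161, -1.305]
contact_force: [-0.3, -0.2, 1.0]
opening: -0.0001
[ 0.     0.001  0.003 -0.007 -0.009  0.007]
[-1.31 -0.12 -0.88  0.33  0.05 -0.16] [24.43 -0.36 29.74  0.33  0.05 -0.16]
(array([0.57175282, 0.15797383, 0.12644171]), np.float64(0.07415579945695816))
```

View pics/w3.png

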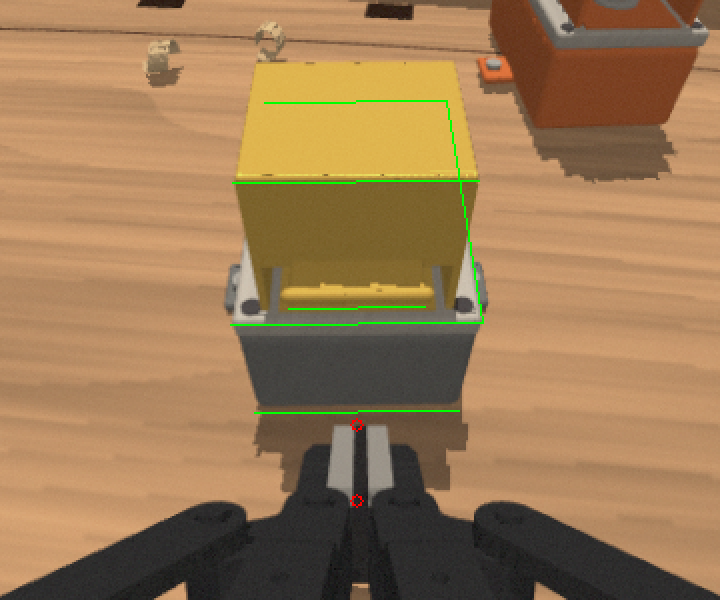

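The close view matches: tab at (358,293), box front edge at row 322, overlay within about 2 mm, and the fingers (358,425) are centred on the tab. I'll use x = 0.575 and insert level under the tab.

```bash
python3 -m creep '[[0,0.0026,0,0.0031,0,0,0],[0,0.0026,0,0.0031,0,0,0],[0,0.0026,0,0.0031,0,0,0],[0,0.0026,0,0.0031,0,0,0],[0,0.0026,0,0.0031,0,0,0],[0,0.0026,0,0.0031,0,0,0],[0,0.0026,0,0.0031,0,0,0],[0,0.0026,0,0.0031,0,0,0],[0,0.0026,0,0.0031,0,0,0],[0,0.0023,0,0.0034,0,0,0],[0,0,0,0,0,0,0],[0,0,0,0,0,0,0]]'
python3 - <<'E'
from h import *
P=[.575,.158,.12]
c=calibration("wrist"); a=pose(); im=get_image("wrist")
t=w([0,0,-P[2]],a[0]-[P[0],P[1],0])*1000; print("switch coords",t.round(1),delta(a[:2],target(P,-.045,.0576,50,0,-1)))
big=cv2.cvtColor(im,cv2.COLOR_RGB2BGR)
cv2.imwrite("pics/w4.png",cv2.resize(big[20:320,140:500],None,fx=2,fy=2,interpolation=0))
# plan waypoints: tab under finger
for th,tilt in((0,50),(.2,45),(.4,38),(.6,28),(.8,16),(.95,5)):
    an=np.arctan2(12,74)+th; e=np.array([30-75*np.cos(an),63+75*np.sin(an)]); print(th,e.round(1))
E
```

```text
t: 6.1
tool_pos: [0.5281, 0.1524, 0.0543]
tool_rot: [-2.804, -0.162, -1.3]
contact_force: [-0.1, 0.2, -1.0]
opening: -0.0001
switch coords [[-47.2   0.   54.3]] [ 3.92 -0.01 -0.42  0.31  0.25 -0.14]
0 [-44.  75.]
0.2 [-40.2  89.5]
0.4 [-33.5 102.9]
0.6 [-24.3 114.7]
0.8 [-13.  124.5]
0.95 [ -3.3 130.2]
```

View pics/w4.png

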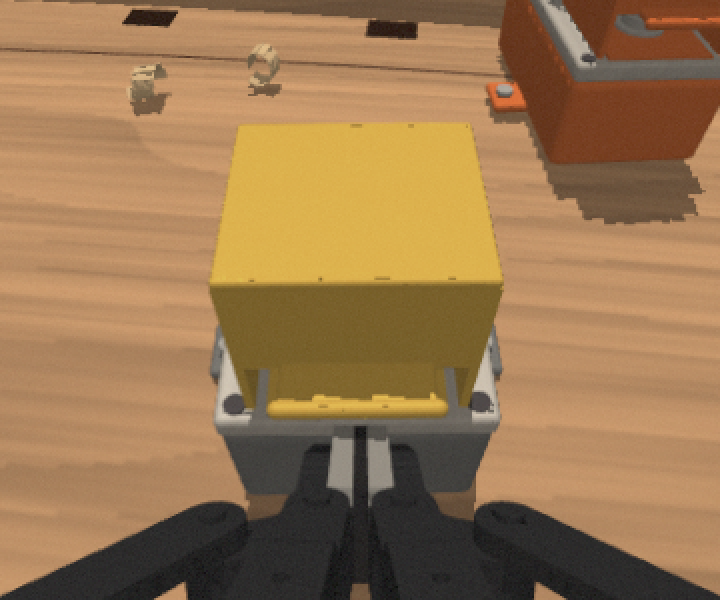

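The tip is centred, just under the tab edge at (358,410), with no contact force, as expected from geometry. I'll compute the lift path: tab edge riding on the finger's front face, tip clear of the toggle.

```bash
cat >> h.py <<'E'
P=[.575,.158,.12]
def E_(th): an=np.arctan2(12,74)+th; return np.array([30-75*np.cos(an),63+75*np.sin(an)])
def tcp(corner,T):
    t=np.radians(T); return (np.array(corner)-11*np.array([np.cos(t),np.sin(t)]))/1000
def cor(th,T,d): t=np.radians(T); return E_(th)+d*np.array([np.sin(t),-np.cos(t)])-1.0*np.array([np.cos(t),np.sin(t)])
def chain(wps):
    a=pose()[:2]; print("now",(w([0,0,-P[2]],a[0]-[P[0],P[1],0])*1000).round(1))
    for c,T in wps:
        x,z=tcp(c,T); b=target(P,x,z,T,0,-1); print(np.round(c,1),T,delta(a,b)); a=b
E
python3 - <<'E'
from h import *
chain([(cor(th,T,d),T) for th,T,d in((0,50,10),(.1,48,9),(.2,45,8),(.3,42,8),(.4,38,8))]+[((-28,99),25),((-28,101),12),((-28,101),0),((-28,86),0),((-14,86),0),((1,86),0)])
E
```

```text
now [[-47.3  -0.   54.3]]
[-37.   67.8] 50 [ 6.   -0.01 -0.81  0.31  0.26 -0.14]
[-36.4  75.6] 48 [ 6.32  0.   -4.94 -0.   -2.   -0.  ]
[-35.2  83.1] 45 [ 6.44 -0.   -4.71  0.   -3.   -0.  ]
[-32.6  89.7] 42 [ 6.57  0.   -3.38 -0.   -3.    0.  ]
[-29.4  96. ] 38 [ 6.57 -0.   -3.26  0.   -4.    0.  ]
[-28  99] 25 [  3.23   0.    -4.02  -0.   -13.     0.  ]
[-28 101] 12 [  1.13  -0.    -4.29   0.   -13.    -0.  ]
[-28 101] 0 [  0.24  -0.    -2.29   0.   -12.     0.  ]
[-28  86] 0 [ 0.  0. 15.  0.  0.  0.]
[-14  86] 0 [14. -0.  0.  0.  0.  0.]
[ 1 86] 0 [15. -0.  0.  0.  0.  0.]
```

```bash
python3 -m creep '[[0,0.002,0,0.0025,0,0,0],[0,0.002,0,-0.001,0,0,0],[0,0.002,0,-0.0015,0,0,0],[0,0.0032,0,-0.0025,0,-1,0],[0,0.0032,0,-0.0025,0,-1,0],[0,0.0032,0,-0.0024,0,-1.5,0],[0,0.0032,0,-0.0024,0,-1.5,0],[0,0.0033,0,-0.0017,0,-1.5,0],[0,0.0033,0,-0.0017,0,-1.5,0],[0,0.0033,0,-0.0016,0,-2,0],[0,0.0033,0,-0.0016,0,-2,0],[0,0,0,0,0,0,0],[0,0,0,0,0,0,0]]'
python3 - <<'E'
from h import *
im=get_image("side"); im2=get_image("wrist")
A=cv2.resize(im[190:270,230:330],None,fx=6,fy=5,interpolation=2)[:400]; B=cv2.resize(im2[20:320,140:500],(480,400))
save("s5.png",cv2.resize(np.hstack([cv2.resize(A,(500,400)),B]),(800,327)))
chain([((-28,99),25),((-28,101),12),((-28,101),0)])
E
```

```text
t: 7.45
tool_pos: [0.5384, 0.1537, 0.0889]
tool_rot: [-2.934, -0.169, -1.005]
contact_force: [-0.1, 0.0, 0.6]
opening: 0.0001
now [[-37.6   0.   88. ]]
[-28  99] 25 [  3.57   0.04  -5.29   0.25 -12.71  -0.22]
[-28 101] 12 [  1.13  -0.    -4.29   0.   -13.    -0.  ]
[-28 101] 0 [  0.24  -0.    -2.29   0.   -12.     0.  ]
```

View pics/s5.png

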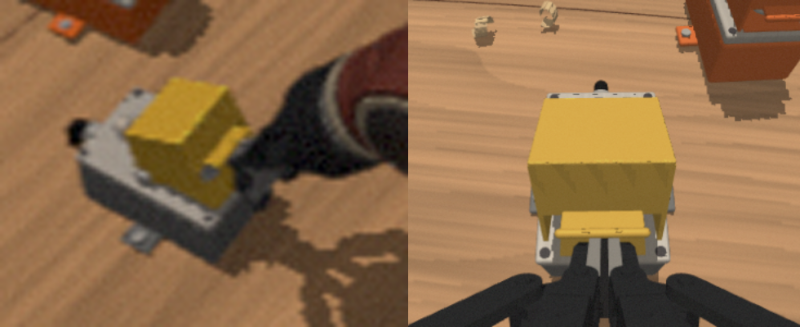

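The guard is up about 0.4 rad with its tab on the fingers (wrist half, tab at (600,232)). Next I bring the tool upright in front of the toggle.

```bash
python3 -m creep '[[0,0.0018,0,-0.0026,0,-3.2,0],[0,0.0018,0,-0.0027,0,-3.2,0],[0,0,0,0,0,-3.2,0],[0,0,0,0,0,-3.2,0],[0,0.0006,0,-0.0022,0,-4.3,0],[0,0.0005,0,-0.0021,0,-4.3,0],[0,0,0,0,0,-4.3,0],[0,0,0,-0.001,0,-4,0],[0,0,0,-0.001,0,-4,0],[0,0,0,0,0,-4,0],[0,0,0,0,0,0,0],[0,0,0,0,0,0,0]]'
python3 - <<'E'
from h import *
im=get_image("side"); im2=get_image("wrist")
save("s6.png",np.hstack([cv2.resize(im[190:270,230:330],(400,320),interpolation=2),cv2.resize(im2[20:320,140:500],(400,320))]))
chain([((-28,86),0),((-14,86),0),((2,86),0)])
E
```

```text
t: 8.75
tool_pos: [0.5369, 0.1534, 0.1008]
tool_rot: [3.135, 0.179, 0.002]
contact_force: [-0.8, 0.3, -0.4]
opening: 0.0001
now [[-3.890e+01  1.000e-01  1.009e+02]]
[-28  86] 0 [-0.16  0.04 14.92  0.1  -0.07 -0.32]
[-14  86] 0 [14. -0.  0.  0.  0.  0.]
[ 2 86] 0 [16.  0.  0.  0.  0.  0.]
```

View pics/s6.png

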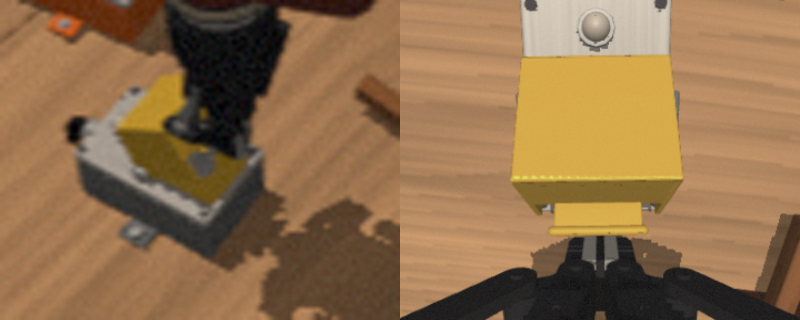

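I need to check whether the guard is still up. I'll fit its angle to the wrist picture.

```bash
cat >> h.py <<'E'
def gpt(X,th):
    X=np.atleast_2d(X).astype(float); r=X-[.030,0,.063]; c,s=np.cos(th),np.sin(th)
    return np.c_[c*r[:,0]+s*r[:,2],r[:,1],-s*r[:,0]+c*r[:,2]]+[.030,0,.063]
def gshow(c,ths=(0,.2,.4,.5,.6,.7,.8,.9,1.,1.1)):
    for th in ths:
        u=proj(c,w(P,gpt([[-.044,0,.076],[-.030,-.0305,.107],[-.030,.0305,.107]],th))); print(th,"tab",u[0].round(),"hood front top R,L",u[1].round(),u[2].round())
E
python3 - <<'E'
from h import *
c=calibration("wrist"); gshow(c); print("obs tab row~236, hood front top row 187, cols 242..394")
print("tip front",proj(c,w(P,[-.028,0,.101])))
E
```

```text
0 tab [319. 241.] hood front top R,L [379. 240.] [258. 240.]
0.2 tab [319. 245.] hood front top R,L [385. 229.] [252. 230.]
0.4 tab [319. 243.] hood front top R,L [391. 209.] [245. 210.]
0.5 tab [319. 240.] hood front top R,L [394. 196.] [242. 197.]
0.6 tab [319. 235.] hood front top R,L [397. 181.] [239. 182.]
0.7 tab [319. 227.] hood front top R,L [400. 163.] [236. 164.]
0.8 tab [318. 218.] hood front top R,L [402. 144.] [234. 145.]
0.9 tab [318. 206.] hood front top R,L [404. 123.] [231. 124.]
1.0 tab [318. 192.] hood front top R,L [405. 101.] [230. 102.]
1.1 tab [318. 175.] hood front top R,L [405.  79.] [229.  80.]
obs tab row~236, hood front top row 187, cols 242..394
tip front [[318.78886323 231.90928656]]
```

The guard is at about 0.57 rad, resting on the finger face as planned. Now down in front of the toggle, then push slowly towards the hinge.

```bash
python3 -m creep '[[0,0,0,0.003,0,0,0],[0,0,0,0.003,0,0,0],[0,0,0,0.003,0,0,0],[0,0,0,0.003,0,0,0],[0,0,0,0.003,0,0,0],[0,0,0,0,0,0,0],[0,0.0025,0,0,0,0,0],[0,0.0025,0,0,0,0,0],[0,0.0025,0,0,0,0,0],[0,0.0025,0,0,0,0,0],[0,0.0025,0,0,0,0,0],[0,0.0025,0,0,0,0,0]]' 
python3 -m creep '[[0,0.0025,0,0,0,0,0],[0,0.0025,0,0,0,0,0],[0,0.0025,0,0,0,0,0]]'
python3 -m creep '[[0,0.0025,0,0,0,0,0],[0,0.0025,0,0,0,0,0],[0,0.0025,0,0,0,0,0],[0,0,0,0,0,0,0],[0,0,0,0,0,0,0]]'
python3 - <<'E'
from h import *
c=calibration("wrist"); im=get_image("side"); im2=get_image("wrist")
save("s7.png",np.hstack([cv2.resize(im[190:270,230:330],(400,320),interpolation=2),cv2.resize(im2[20:320,140:500],(400,320))]))
chain([((2,86),0)]); gshow(c,(.5,.6,.7,.8,.9,1.,1.1,1.2))
E
```

```text
t: 10.05
tool_pos: [0.5523, 0.1553, 0.089]
tool_rot: [3.135, 0.18, -0.0]
contact_force: [-12.3, -2.0, 19.5]
opening: -0.0001
t: 10.35
tool_pos: [0.561, 0.1561, 0.0875]
tool_rot: [3.135, 0.179, 0.007]
contact_force: [-0.9, 0.5, 0.6]
opening: -0.0
t: 10.85
tool_pos: [0.567, 0.1568, 0.0864]
tool_rot: [3.135, 0.179, 0.001]
contact_force: [0.3, -0.5, -0.3]
opening: 0.0002
now [[-8.1 -0.1 86.5]]
[ 2 86] 0 [-0.87 -0.14  0.5   0.1  -0.05 -0.32]
0.5 tab [319. 312.] hood front top R,L [398. 284.] [238. 285.]
0.6 tab [319. 310.] hood front top R,L [401. 271.] [235. 272.]
0.7 tab [318. 307.] hood front top R,L [404. 256.] [231. 257.]
0.8 tab [318. 301.] hood front top R,L [407. 238.] [228. 240.]
0.9 tab [318. 293.] hood front top R,L [409. 218.] [226. 220.]
1.0 tab [318. 281.] hood front top R,L [411. 197.] [224. 198.]
1.1 tab [318. 268.] hood front top R,L [411. 174.] [222. 175.]
1.2 tab [318. 251.] hood front top R,L [412. 151.] [222. 152.]
```

View pics/s7.png

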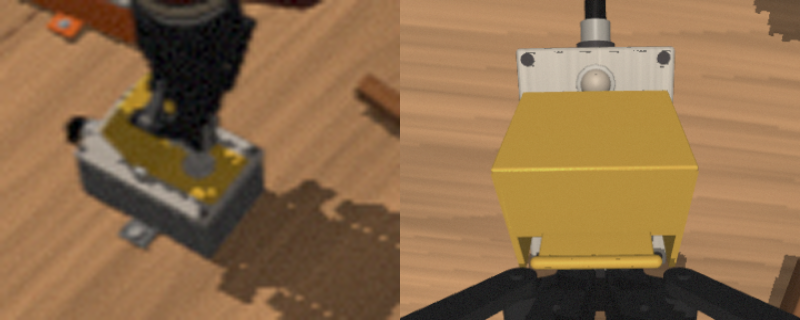

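The finger face is now at x≈+3 mm with the tip at z 86. The toggle can't still be off, because the finger fills that space. The guard is held at about 1.1 rad and the contact force is back to zero. There was a passing 23 N contact on the way, probably the tab edge on the finger's step. Now straight back so the guard falls shut.

```bash
python3 -m creep '[[0,-0.003,0,0,0,0,0],[0,-0.004,0,0,0,0,0],[0,-0.004,0,0,0,0,0],[0,-0.004,0,0,0,0,0],[0,-0.004,0,0,0,0,0],[0,-0.004,0,0,0,0,0],[0,-0.004,0,0,0,0,0],[0,-0.004,0,0,0,0,0],[0,-0.004,0,0,0,0,0]]'
python3 -m creep '[[0,-0.004,0,0,0,0,0],[0,-0.005,0,0,0,0,0],[0,-0.006,0,0,0,0,0],[0,-0.008,0,0,0,0,0],[0,-0.01,0,0,0,0,0],[0,-0.01,0,0,0,0,0],[0,-0.01,0,0,0,0,0],[0,-0.01,0,0,0,0,0],[0,-0.01,0,0,0,5,0],[0,0,0,0,0,8,0],[0,0,0,0,0,8,0],[0,0,0,0,0,8,0],[0,0,0,0,0,8,0],[0,0,0,0,0,8,0],[0,0,0,0,0,8,0],[0,0,0,0,0,0,0],[0,0,0,0,0,0,0],[0,0,0,0,0,0,0]]'
python3 - <<'E'
from h import *
c=calibration("wrist"); im=get_image("side"); im2=get_image("wrist"); im3=get_image("top")
save("s8.png",np.hstack([cv2.resize(im[190:270,230:330],(380,320),interpolation=2),cv2.resize(im2[0:300,140:500],(420,350))[:320]]))
save("w8.png",im2);save("t8.png",im3);save("sd8.png",im)
chain([((-44,75),50)]); gshow(c,(0,.1,.3,.6))
E
```

```text
t: 11.85
tool_pos: [0.5319, 0.1529, 0.0866]
tool_rot: [3.135, 0.179, 0.002]
contact_force: [-1.2, 0.2, -0.2]
opening: -0.0002
t: 13.65
tool_pos: [0.4771, 0.1523, 0.0868]
tool_rot: [-2.785, -0.154, -1.353]
contact_force: [0.8, 0.1, -0.1]
opening: -0.0003
now [[-97.4   6.   87.3]]
[-44  75] 50 [12.24  5.28 49.31  0.8  -1.91 -0.18]
0 tab [327. 186.] hood front top R,L [377. 136.] [277. 136.]
0.1 tab [327. 177.] hood front top R,L [378. 123.] [277. 123.]
0.3 tab [327. 155.] hood front top R,L [378.  98.] [277.  98.]
0.6 tab [327. 118.] hood front top R,L [376.  65.] [277.  65.]
```

View pics/s8.png

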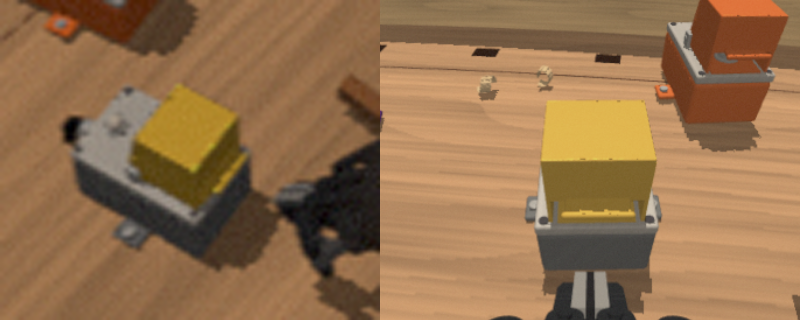

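The guard is shut again (hood front at row 135 and tab at 183 in the wrist frame match angle 0) and the fingers are clear. I'll back away and upward, then check for unintended changes.

```bash
python3 -m creep '[[0,0.01,0,-0.02,0,0,0],[0,0.01,0,-0.02,0,0,0],[0,0.01,0,-0.02,0,0,0],[0,0.01,0,-0.02,0,0,0],[0,0.01,0,-0.02,0,0,0],[0,0,0,0,0,0,0],[0,0,0,0,0,0,0],[0,0,0,0,0,0,0]]'
python3 - <<'E'
from h import *
for n in("top","side"):
    a=cv2.cvtColor(cv2.imread(f"pics/{n}0.png"),cv2.COLOR_BGR2RGB); b=get_image(n); save(n+"9.png",b)
    for nm,e in (("gauge",None),("offcut",None),("red_switch",None),("plane",None)):
        print(n,nm,[(round(d["conf"],2),np.round(d["extent"])) for d in models.search_frame(n,nm)[:2]])
    d=np.abs(a.astype(int)-b).max(2)>40; k,l,s,_=cv2.connectedComponentsWithStats(d.astype(np.uint8)); print([tuple(x) for x in s[1:] if x[4]>25])
print(ctrl.get_obs()["contact_force"])
b=get_image("side"); t=get_image("top"); save("s9.png",np.hstack([cv2.resize(b[140:350,120:420],(400,280)),cv2.resize(t[60:300,130:480],(400,280))]))
E
```

```text
t: 14.6
tool_pos: [0.4419, 0.1545, 0.1896]
tool_rot: [-2.794, -0.152, -1.345]
contact_force: [-0.7, 0.3, -0.1]
opening: -0.0001
top gauge [(0.7, array([316., 192., 339., 257.]))]
top offcut [(0.9, array([173., 182., 218., 236.]))]
top red_switch [(0.74, array([365., 148., 401., 202.]))]
top plane [(0.55, array([367., 146., 400., 202.]))]
[(np.int32(227), np.int32(215), np.int32(78), np.int32(185), np.int32(7369)), (np.int32(299), np.int32(291), np.int32(305), np.int32(109), np.int32(11636)), (np.int32(616), np.int32(313), np.int32(16), np.int32(78), np.int32(573)), (np.int32(289), np.int32(340), np.int32(6), np.int32(7), np.int32(31)), (np.int32(293), np.int32(343), np.int32(47), np.int32(9), np.int32(132)), (np.int32(286), np.int32(351), np.int32(5), np.int32(7), np.int32(26)), (np.int32(600), np.int32(350), np.int32(23), np.int32(50), np.int32(769)), (np.int32(306), np.int32(352), np.int32(25), np.int32(17), np.int32(194)), (np.int32(628), np.int32(359), np.int32(12), np.int32(37), np.int32(360)), (np.int32(320), np.int32(362), np.int32(25), np.int32(6), np.int32(40)), (np.int32(30
[... 1441 characters left out ...]
32(428), np.int32(265), np.int32(18), np.int32(8), np.int32(44)), (np.int32(449), np.int32(267), np.int32(15), np.int32(11), np.int32(87)), (np.int32(407), np.int32(269), np.int32(41), np.int32(32), np.int32(749)), (np.int32(332), np.int32(270), np.int32(259), np.int32(130), np.int32(8679)), (np.int32(464), np.int32(288), np.int32(24), np.int32(18), np.int32(51)), (np.int32(505), np.int32(325), np.int32(7), np.int32(19), np.int32(69)), (np.int32(589), np.int32(329), np.int32(30), np.int32(48), np.int32(915)), (np.int32(628), np.int32(331), np.int32(12), np.int32(8), np.int32(59)), (np.int32(624), np.int32(355), np.int32(16), np.int32(26), np.int32(312))]
[ 0.31906228 -0.01915803  0.36689762]
```

```bash
python3 -c "
from station import finish_job; print(finish_job())"
```

```text
the job is handed in; nothing more can be done
None
```

The dust extraction should be on, though I never saw the toggle itself in its final position. I lifted the yellow guard by its tab with the shut fingers. With it resting on them at about 0.6–1.1 rad, I pushed the toggle towards the hinge. Then I backed straight out so the guard fell shut, moved clear and handed the job in after about 15 s.

**Last checks**
- **Guard:** it is shut; in the wrist picture its edges match angle 0.
- **Robot:** it stands clear with no contact force.
- **Rest of the bench:** the top and side pictures changed only where the arm and its shadow are. In the top view the gauge, offcut and red switch are where they were. In the last pictures the network missed the gauge in the side view, and in the top view it reported the red switch when asked for the plane. I could not view the final picture because the limit was reached.

**Not confirmed, or in disagreement**
- **Toggle:** that it is on follows from geometry. The finger face went about 8 mm past the snap point and filled the space the toggle takes when off.
- **Unexpected contact:** one reading of about 23 N showed early in the push and was gone by the next reading. It was probably the tab edge catching on a step in the finger.
- **Switch position:** the camera estimates differed by about 12 mm (top 0.563, side 0.570, wrist 0.572–0.575 m). I used 0.575 from the close wrist view, and the motion fitted it.

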